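Spring the spindle back into the paper-roll holder

TASK

Pick up the loose spring-loaded spindle and fit it back into the paper-roll holder: with its sprung nose in the groove of the tall post, squeeze the spring until the plain end passes inside the low post, bring it down level and let the spring push both ends home in the two cups, then let go. Work gently by feel: do not squeeze so far that the spring bottoms out, ram the spindle against the holder or press the gripper on it, and leave everything else on the table where it is.

Things in the scene. Friction and masses are not known exactly. Their poses are not given: they have to be found in the camera images.
- holder: Paper-roll holder: immovable dark steel base plate 80 (x) x 240 (y) x 12 mm, on it a white bracket (36 mm wide in x): a foot and two upright posts, the tall one at +y, the low one at -y. Origin: centre of the base's underside, on the table; z up. Yaw within 0.35 rad. This pose is the BASE's: the stiff bracket may sit up to 12 mm off centre either way along y. That is not measured; feel or look.
- tall_post (a point): Fixed point of the base: where the tall post's groove floor is at its top when the bracket is centred (holder x = 0, y = +79.5, z = 120 mm: the post's top). The upright groove is on the post's inner side, open at the top and towards the low post, 16 mm wide in x, 6 mm deep (walls from y = +73.5 mm), and ends on a ledge 54 mm up. From groove floor to the low post's inner face: 159 mm.
- tall_cup (a point): Fixed point of the base: centre of the tall post's cup floor when the bracket is centred (holder y = +85.5, z = 60 mm). The cup is a square hole in the groove floor just above the ledge, 14 x 14 mm, 6 mm deep: a pin pressed on the groove floor and slid down onto the ledge springs into it. The cups face each other, 173 mm between their floors.
- low_cup (a point): Fixed point of the base: centre of the low post's cup floor when the bracket is centred (holder y = -87.5, z = 60 mm). Blind square hole, 14 x 14 mm, 8 mm deep, in the post's inner face (y = -79.5 mm); the post's top is 74 mm up, and it is 18 mm thick in y.
- spindle: Loose spindle, about 140 g, lying on the table: dark wooden square bar 26 x 26 x 130 mm (long along its y) with a round-ended steel pin of 10 mm diameter at each end, the sprung nose at +y and the fixed tail at -y; 176 mm over all, relaxed. Origin: centre of the bar's underside, z up; its axis is 13 mm above. Its yaw is within 0.9 rad of the holder's.
- bar_mid (a point): Middle of the wooden bar, on its axis (axes as the spindle's).
- nose_tip (a point): Outermost point of the sprung nose, which stands out 32 mm from the bar (tip 97 mm from the bar's middle; axes as the spindle's). With the nose on the groove floor the spring must be squeezed by more than 17 mm for the tail to pass inside the low post; seated in both cups it stays squeezed by 3 mm.
- tail_tip (a point): Outermost point of the plain fixed tail pin, which stands out 14 mm from the bar (tip 79 mm from the bar's middle).
- nose (a joint): How far the sprung nose is pushed into the bar, m: 0 relaxed, 0.021 at its hard stop. It takes about 2 N to start, 9.7 N at 17 mm and 11 N at 20 mm (450 N/m), and it is damped (60 N s/m, so push slowly); the spring bottoms out from 20 mm on. Fitting it never needs more than about 13 N on the holder.
- lunch_box: Bystander: closed steel lunch box 124 x 174 x 55 mm with flap clasps, far side. Origin under its centre.
- teapot: Bystander: white ceramic teapot, 120 mm across, 122 mm high, spout and handle along its y, far side. Origin under its centre.
- tumbler: Bystander: glass tumbler, 70 mm across, 95 mm high, standing between the spindle's place and the holder's. Origin under its centre.
- spoon: Bystander: wooden spoon 240 mm long, lying on the robot's right.
- remote: Bystander: black remote 45 x 150 x 18 mm, lying near the robot. Origin under its centre.
- pen_cup: Bystander: empty white ceramic cup, 72 mm across, 90 mm high, far side. Origin under its centre.
- coasters: Bystander: round stack of wooden coasters, 94 mm across, 16 mm high, on the left. Origin under its centre.

How it is judged:
By the outcome, as a careful person would: the job done as asked, in the order asked, and still so for the second after the job is handed in, with the robot touching nothing.
It also fails if it takes over 51 s, if anything falls off the work surface, if the arm or the gripper's body presses on something with over 40 N, if the wrist force passes 120 N, or if a joint passes its speed limit or range.

ROBOT

A 7-joint arm with a two-finger parallel gripper is mounted at the origin on the work surface. World frame = base frame: x ahead of the robot, y to its left, z up, the work surface at z = 0. Lengths are in m, angles in rad, forces in N, time in s.
With the tool pointing down it reaches from about 0.4 to 0.85 m from the base axis. Payload 4.5 kg.
Tool frame: the origin (TCP) lies on the centre line of the jaws, within the pads' length; the fingertips stand 8 mm ahead of it and the grasp point (between the pads) lies 11 mm behind it; z points along the fingers, y is the line along which they close (so a half turn about z gives the same grasp; the last joint's range is limited). The gripper opens to 85 mm and grips with 20 to 120 N. Pads are 22 mm wide; open, the fingers measure 114 mm over their backs; the gripper's body (76 mm by 85 mm) begins 54 mm behind the grasp point. The pads swing forward as they close: fully open they stand 13 mm farther back than shut.
Start: joints at [1.135, 0.689, -0.195, 1.565, 0.157, 0.902, -0.215], TCP at [0.283, -0.557, 0.239] pointing down, gripper open.
Joint ranges: [-3.01, 3.01], [-0.46, 2.08], [-1.47, 1.51], [0.13, 2.56], [-1, 4.14], [0.04, 2.09], [-2.66, 2.66]. Speed limits (rad/s): [2.57, 2.57, 3.14, 3.14, 3.14, 3.14, 3.14].

INTERFACE

Orientations are given as a 3x3 rotation matrix whose columns are the frame's x, y, z axes.
In Python, from plant import robot gives the robot as it stands. Calls block until the motion is done:
- robot.movep(position, orientation): joint-space move of the TCP to a pose.
- robot.servo_line(position, frame=None, speed=0.15): straight line of the TCP; frame=None keeps the orientation; speed is the mean speed in m/s.
- robot.set_joints(angles): joint-space move.
- robot.set_gripper(opening, effort=None): opening from 0.0 (shut) to 1.0 (fully open); effort is the grip in N (None keeps the last); returns when the fingers have stopped.
- robot.wait(seconds).
- robot.inverse_kinematics(position, orientation): joint angles nearest the present ones, or None.
- robot.get_obs(): the state.
- robot.grab_frame(name): name is "scene" or "top" or "wrist"; returns the picture (480x640x3 uint8, blue, green, red); there is no depth.
- robot.camera_info(name): a dict with "vertical_fov" (degrees; the focal length in pixels is half the picture's height over the tangent of half this angle, whatever the lens; pixels are square), "cx", "cy" (the principal point, pixels), "rvec" (rotation vector, rad) and "tvec" (3), from world to camera coordinates, as OpenCV has them. Camera axes: x right, y down, z forward; pixel columns grow to the right and rows downward; lengths in m; the calibration is good to about 2 mm. A picture is of the moment at which its call begins: read the wrist's pose just before it. camera_info takes no time and is no camera call; for the wrist camera it gives the pose at the moment of the call.
A pose or a line that the arm cannot do raises robot.PlanningError and nothing moves.
- robot.finish_job(): hands the job in; it is judged then, once.
The state is a dict: "t": time; "joints": joint angles; "joint_vel": joint speeds; "tau": joint torques, N m; "tcp_pos": TCP position; "orientation": TCP orientation; "wrist_force": force on the tool from outside, world axes, zero at the start; "torque": the same for the moment, N m; "opening": opening from 0.0 (shut) to 1.0 (fully open); "finger_force": force on a finger pad.
Only numpy, scipy, OpenCV 4.12 (cv2) and the standard library are available. Lean on these libraries where they do the work, as an engineer would, in place of code of your own. Each camera call takes 0.05 s, during which the arm holds its last target. There are 200 camera calls.

## Working session

There is one attempt and no reset: what is moved stays moved. The work goes in short steps, each a Python script; the robot and the scene stay as the last script left them, time stands still between calls to the robot, and variables do not carry over. Pictures are saved under pics/ and viewed, at most 10 in all, crops included, and the job is handed in when it is done.

```bash
ls; mkdir -p pics; python3 - <<'E'
from plant import robot
import cv2
for n in("scene","top"):
    cv2.imwrite(f"pics/{n}0.png",robot.grab_frame(n)); print(n,robot.camera_info(n))
o=robot.get_obs(); print(o)
E
```

```text
pics
scene {'vertical_fov': 46.894260047535845, 'cx': 319.65105378184285, 'cy': 242.22970938605457, 'rvec': array([ 1.89052516,  1.86167029, -0.58615976]), 'tvec': array([-0.02149097, -0.41512557,  1.89135937])}
top {'vertical_fov': 43.85596008233625, 'cx': 325.0323778695822, 'cy': 230.90750125410088, 'rvec': array([ 2.10563792, -2.14082907,  0.20578386]), 'tvec': array([-0.01013506,  0.59484847,  1.69331652])}
{'t': 0.1, 'joints': array([ 1.1348079 ,  0.68993862, -0.19451062,  1.56626835,  0.15730004,
        0.90252665, -0.21511446]), 'joint_vel': array([ 0.00073848, -0.00316575, -0.00029634, -0.00093605, -0.00048632,
       -0.00018536, -0.00017573]), 'tau': array([-3.77559336e-03, -5.40610349e+01, -1.27168659e+00, -1.58986509e+01,
        9.33342992e-03,  4.41364653e-03,  6.28836801e-06]), 'tcp_pos': array([ 0.28261984, -0.55678132,  0.23853243]), 'orientation': array([[ 8.91637737e-01,  4.52748624e-01, -9.10188401e-04],
       [ 4.52749519e-01, -8.91636495e-01,  1.49476310e-03],
       [-1.34805257e-04, -1.74487455e-03, -9.99998469e-01]]), 'wrist_force': array([ 0.27017018, -0.12694169,  0.38085783]), 'torque': array([0.00311722, 0.00482751, 0.00186308]), 'finger_force': 0.0, 'opening': 0.9987009913149711}
```

View pics/top0.png

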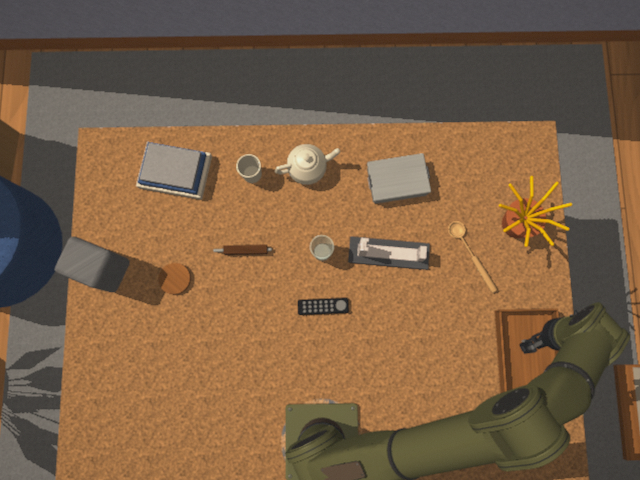

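View pics/scene0.png

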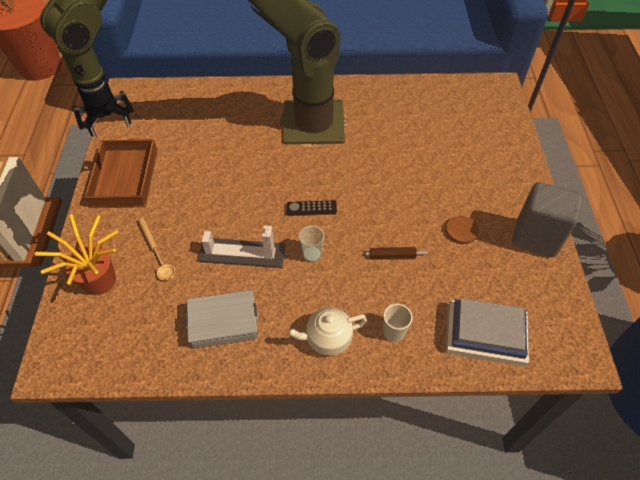

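Top view: the holder base spans pixels (349..431, 237..269) with its tall post at left (363,250). The spindle lies from (215,250) to (272,250), with the longer nose on the left (+y). The tumbler (321,247) stands between them.

```bash
cat > h.py <<'E'
from plant import robot
import numpy as np, cv2
def K(ci):
    f=240/np.tan(np.radians(ci["vertical_fov"])/2); return np.array([[f,0,ci["cx"]],[0,f,ci["cy"]],[0,0,1]])
def p2w(ci,px,z):
    R,_=cv2.Rodrigues(ci["rvec"]); c=-R.T@ci["tvec"]
    d=R.T@np.linalg.solve(K(ci),[px[0],px[1],1.]); return c+d*(z-c[2])/d[2]
def w2p(ci,P):
    return cv2.projectPoints(np.array(P,float).reshape(-1,3),ci["rvec"],ci["tvec"],K(ci),None)[0].reshape(-1,2)
def frame(yaw):  # tool down, tool x along yaw
    c,s=np.cos(yaw),np.sin(yaw); return np.array([[c,s,0],[s,-c,0],[0,0,-1.]])
E
python3 - <<'E'
from h import *
ci=robot.camera_info("top")
for n,p,z in(("nose",(215,250.5),.013),("tail",(272,250),.013),("b0",(349,263),.012),("b1",(352,237),.012),("b2",(431,244),.012),("b3",(429,269),.012),("tumbler",(321,247),.09)): print(n,p2w(ci,p,z).round(3))
im=robot.grab_frame("top")[215:290,200:440]; cv2.imwrite("pics/topc.png",cv2.resize(im,None,fx=3.33,fy=3.33,interpolation=cv2.INTER_CUBIC))
w=robot.camera_info("wrist"); o=robot.get_obs(); R,_=cv2.Rodrigues(w["rvec"])
c=-R.T@w["tvec"]; print(w["vertical_fov"],"cam in tool",o["orientation"].T@(c-o["tcp_pos"]),"axes",(o["orientation"].T@R.T).round(3))
E
```

```text
nose [0.549 0.31  0.013]
tail [0.547 0.139 0.013]
b0 [ 0.505 -0.09   0.012]
b1 [ 0.583 -0.101  0.012]
b2 [ 0.558 -0.337  0.012]
b3 [ 0.483 -0.328  0.012]
tumbler [ 0.541 -0.007  0.09 ]
65.19462064545111 cam in tool [ 0.08210788 -0.00056892 -0.13470653] axes [[ 0.001 -0.947 -0.321]
 [ 1.     0.001  0.001]
 [-0.001 -0.321  0.947]]
```

View pics/topc.png

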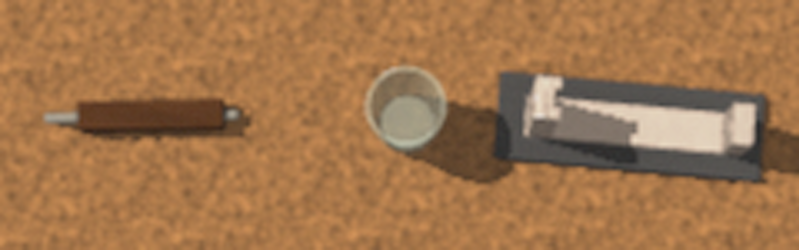

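Crop: spindle bar runs from crop x 79 to 224 at y≈115, with the nose on the left. Base corners are at about (499,72), (495,158), (765,96) and (763,182). Next I'll look with the wrist camera over the holder, then over the spindle.

```bash
python3 - <<'E'
from h import *
yaw=np.pi/2-0.1
c=np.array([.532,-.214]); u=np.array([np.cos(yaw),np.sin(yaw)])
import pickle
out={}
for n,p,y,z in(("hold",np.r_[c+0.04*u,.25],yaw,0),("spin",np.array([.548,.29,.2]),np.pi/2,0)):
    robot.movep(p,frame(y)); robot.wait(.2)
    ci=robot.camera_info("wrist"); im=robot.grab_frame("wrist"); cv2.imwrite(f"pics/w_{n}.png",im); out[n]=ci
    o=robot.get_obs(); print(n,o["t"],o["joints"].round(2),o["wrist_force"].round(2))
pickle.dump(out,open("ci.pkl","wb"))
E
```

```text
hold 2.0833 [ 0.49  0.62 -0.43  1.73  0.33  0.86 -0.19] [-0.41 -0.74 -0.23]
spin 4.0417 [-0.34  0.75 -0.4   1.61  0.36  0.85 -0.88] [-0.46 -1.   -0.46]
```

View pics/w_hold.png

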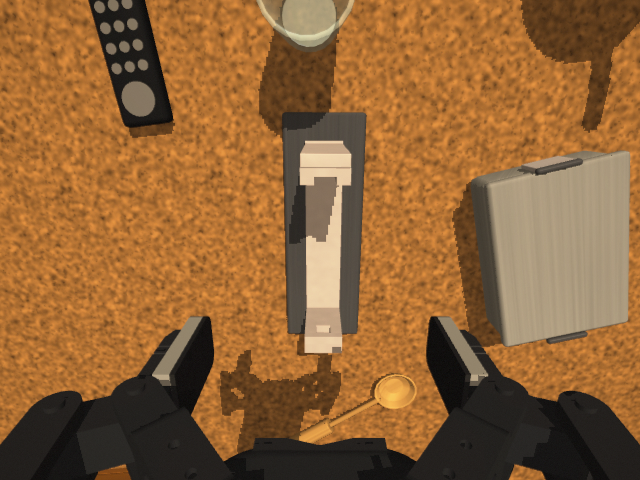

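View pics/w_spin.png

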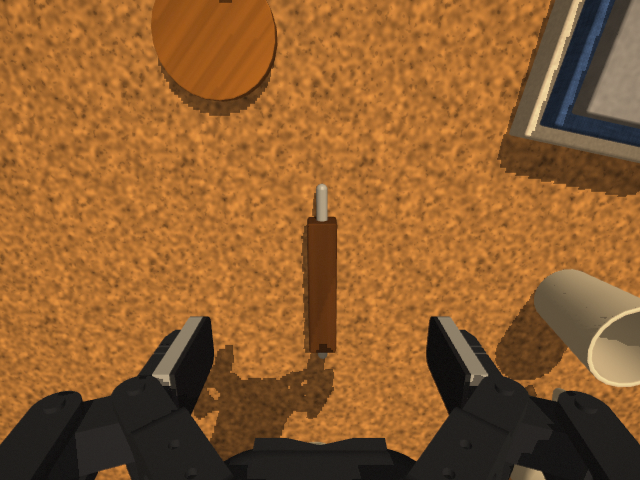

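Wrist views: holder base corners are about (283,113), (366,113), (357,333) and (288,333), with the tall post at the top near (326,160). The spindle's nose tip is at (322,184), and the bar's top face spans x 308–336 from row 218 to 347.

```bash
python3 - <<'E'
from h import *
import pickle
ci=pickle.load(open("ci.pkl","rb"))
for p,z in(((322,184),.013),((308,222),.026),((336,222),.026),((309.5,347),.026),((335,347),.026)): print("sp",p2w(ci["spin"],p,z).round(4))
for p in((283,113),(366,113),(357,333),(288,333)): print("base",p2w(ci["hold"],p,.012).round(4))
im=cv2.imread("pics/w_hold.png")
a=cv2.resize(im[105:250,270:380],None,fx=4,fy=4,interpolation=cv2.INTER_CUBIC)
b=cv2.resize(im[270:365,270:380],None,fx=3.5,fy=3.5,interpolation=cv2.INTER_CUBIC)
v=np.zeros((590,800,3),np.uint8); v[:580,:440]=a[:580]; v[:332,445:445+355]=b[:332,:355]; cv2.imwrite("pics/hc.png",v)
E
```

```text
sp [0.5503 0.3163 0.013 ]
sp [0.5383 0.2861 0.026 ]
sp [0.5622 0.2861 0.026 ]
sp [0.5384 0.1619 0.026 ]
sp [0.5629 0.1619 0.026 ]
base [ 0.5096 -0.0868  0.012 ]
base [ 0.587  -0.0947  0.012 ]
base [ 0.5623 -0.3305  0.012 ]
base [ 0.484  -0.3225  0.012 ]
```

View pics/hc.png

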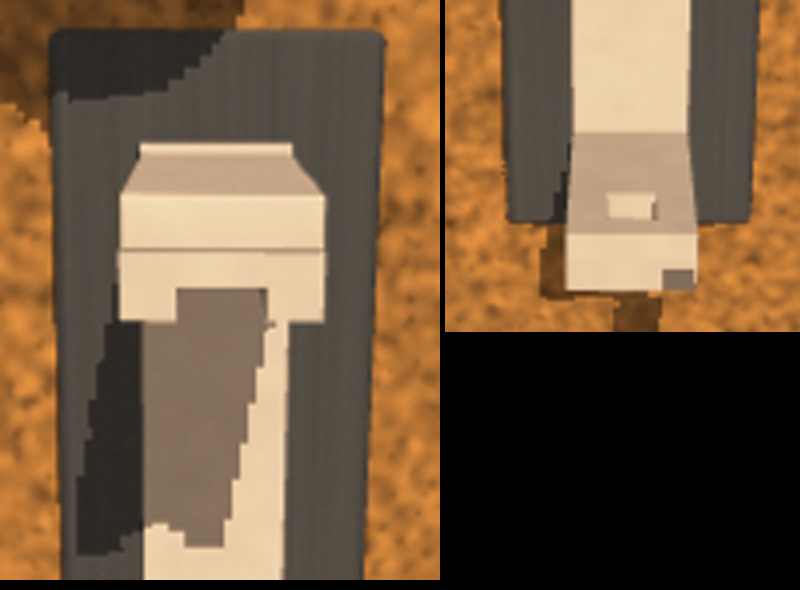

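Crop: groove floor at row 177 between x 314 and 336.5, tall post inner edge at row 185.5. Low post top inner edge is at row 336.9 (x 305–342), and the low cup is centred near x 323.

```bash
python3 - <<'E'
from h import *
import pickle
ci=pickle.load(open("ci.pkl","rb"))["hold"]
B=np.array([p2w(ci,p,.012)[:2] for p in((282.5,112.5),(366,112.5),(357,333),(288,333))])
M=np.array([[-.04,.12],[.04,.12],[.04,-.12],[-.04,-.12]])
Bc=B.mean(0);H=(M.T@(B-Bc)); yaw=np.arctan2(H[0,1]-H[1,0],H[0,0]+H[1,1]); R=np.array([[np.cos(yaw),-np.sin(yaw)],[np.sin(yaw),np.cos(yaw)]])
print(Bc,yaw,((B-Bc)@R).round(4))
def L(n,p,z): print(n,((p2w(ci,p,z)[:2]-Bc)@R*1000).round(1))
for p in((314.25,177),(336.5,177)): L("groove",p,.12)
for p in((299.5,185.5),(351.2,185.5),(299.5,153.5),(351.2,153.5)): L("tall top",p,.12)
for p in((305.1,336.9),(342,336.9),(305.1,353),(342,353)): L("low top",p,.074)
E
```

```text
[ 0.53564365 -0.20838342] -0.10479191715466103 [[-0.0391  0.1186]
 [ 0.0392  0.1189]
 [ 0.0393 -0.1186]
 [-0.0394 -0.1189]]
groove [-7.9 75.1]
groove [ 7.7 75.2]
tall top [-18.3  69.1]
tall top [18.2 69.2]
tall top [-18.   91.2]
tall top [17.5 91.3]
low top [-17.3 -84.1]
low top [ 17.9 -83.9]
low top [ -17.5 -102.1]
low top [  18.3 -102. ]
```

Bracket offset is about −4.4 mm along holder y and centred in x, with holder yaw −0.105. Both posts agree. Grasping now.

```bash
cat >> h.py <<'E'
HC=np.array([.53564,-.20838]); HY=-.1048
HR=np.array([[np.cos(HY),-np.sin(HY)],[np.sin(HY),np.cos(HY)]]); HF=frame(np.pi/2+HY)
def W(x,y,z): return np.r_[HC+HR@np.array([x,y])/1e3,z/1e3]   # holder mm -> world
def hl():  # tcp in holder mm, force in holder axes
    o=robot.get_obs(); p=o["tcp_pos"]; f=o["wrist_force"]
    return np.r_[(p[:2]-HC)@HR*1e3,p[2]*1e3], np.r_[f[:2]@HR,f[2]], o
E
python3 - <<'E'
from h import *
F=frame(np.pi/2+.003); P=np.array([.5505,.2193,.010])
robot.movep(P+[0,0,.08],F); robot.servo_line(P+[0,0,.004],speed=.08)
robot.servo_line(P,speed=.03); o=robot.get_obs(); print(o["t"],o["tcp_pos"],o["wrist_force"])
robot.set_gripper(0,60); o=robot.get_obs(); print(o["t"],o["opening"],o["finger_force"],o["wrist_force"])
robot.servo_line(P+[0,0,.17],speed=.15)
robot.movep(W(0,-34,190),HF); robot.servo_line(W(0,-34,132),speed=.1); robot.wait(.3)
print([a.round(2) for a in hl()[:2]]); o=robot.get_obs(); print(o["t"],o["opening"],o["finger_force"])
cv2.imwrite("pics/pre.png",robot.grab_frame("wrist"))
E
```

```text
6.0083 [0.55047538 0.21921635 0.01002298] [ 0.07041243 -0.21678302  0.71690692]
6.5917 0.29210041607417303 60.66375374794006 [-0.30669759 -0.05642173  2.77755512]
[array([  0.26, -34.11, 132.48]), array([-0.24, -0.18, -0.69])]
10.6 0.29291125584333016 60.04207134246826
```

View pics/pre.png

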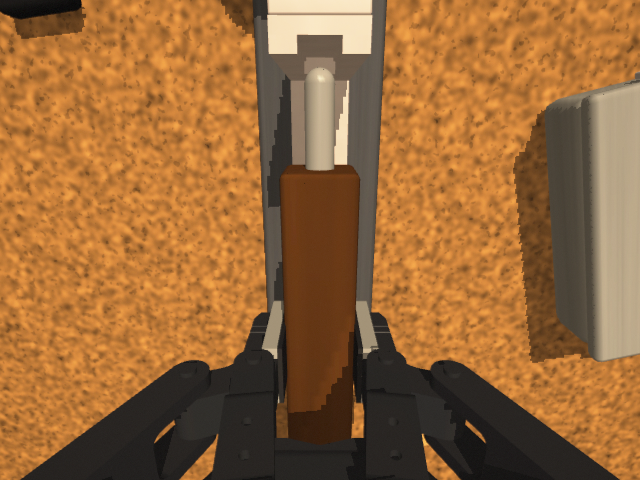

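The pin (x≈320) is centred in the groove (297–343), and the bar is held straight. Lowering, then squeezing by feel.

```bash
python3 - <<'E'
from h import *
robot.servo_line(W(0,-34,92),speed=.08); robot.wait(.3)
f0=np.mean([ (robot.wait(.03),hl()[1])[1] for _ in range(8)],0); np.save("f0.npy",f0); print(f0)
for y in(-27,-25,-24,-23,-22,-21,-20,-18,-16,-13,-10):
    robot.servo_line(W(0,y,92),speed=.02); robot.wait(.1)
    p,f,o=hl(); print(round(o["t"],2),p.round(2),(f-f0).round(2))
    if f[1]-f0[1]<-8 or abs(f[0]-f0[0])>4 or abs(f[2]-f0[2])>4: print("stop");break
E
```

```text
[-0.18972453 -0.26470537 -1.47306014]
12.47 [ -0.   -27.12  92.  ] [1.03 0.62 0.13]
12.82 [-3.000e-02 -2.500e+01  9.199e+01] [ 0.79 -0.23 -0.63]
13.17 [ 1.000e-02 -2.399e+01  9.200e+01] [ 0.96  0.22 -0.11]
13.52 [  0.   -23.01  92.01] [0.97 0.16 0.74]
13.87 [-2.000e-02 -2.201e+01  9.199e+01] [ 0.3   1.02 -0.24]
14.22 [-5.000e-02 -2.161e+01  9.202e+01] [ 0.46 -2.31  0.56]
14.57 [-5.000e-02 -2.018e+01  9.198e+01] [ 0.43 -2.65  0.16]
14.92 [-4.000e-02 -1.815e+01  9.201e+01] [-0.03 -3.39  0.96]
15.27 [-3.000e-02 -1.623e+01  9.199e+01] [-0.17 -4.18  0.3 ]
15.67 [-6.000e-02 -1.370e+01  9.203e+01] [ 0.55 -5.06  0.39]
16.07 [ -0.13 -11.36  92.06] [-0.43 -5.29  1.51]
```

```bash
python3 - <<'E'
from h import *
f0=np.load("f0.npy")
def avg(n=8):
    a=[]
    for _ in range(n): robot.wait(.03); a.append(hl()[1]-f0)
    return np.mean(a,0)
cmd=-10.
for tgt in(-9,-7,-5,-4,-3.4):
    p=hl()[0]; cmd+=tgt-p[1]
    robot.servo_line(W(0,cmd,92),speed=.012); robot.wait(.15)
    f=avg(); p,_,o=hl(); print(round(o["t"],2),round(cmd,2),p.round(2),"sq",round(p[1]+21.8,2),f.round(2))
    if f[1]<-10.6: break
E
```

```text
16.83 -7.64 [-0.16 -9.53 92.07] sq 12.27 [ 0.21 -6.85  0.62]
17.61 -5.11 [-0.16 -7.52 92.13] sq 14.28 [ 0.04 -8.03  0.89]
18.38 -2.59 [-0.23 -5.55 92.13] sq 16.25 [ 0.62 -8.99  1.27]
19.08 -1.03 [-0.24 -4.3  92.14] sq 17.5 [ 0.47 -9.34  0.85]
19.75 -0.13 [-0.25 -3.59 92.16] sq 18.21 [ 0.06 -9.98  1.37]
```

```bash
python3 - <<'E'
from h import *
f0=np.load("f0.npy")
cmd=.25
robot.servo_line(W(0,cmd,92),speed=.012)
for z in(88,84,81,79,77,75,73,70,67,64,61,59,58,57):
    robot.servo_line(W(0,cmd,z),speed=.025); robot.wait(.06)
    p,f,o=hl(); f=f-f0; print(round(o["t"],2),z,p.round(2),f.round(2))
    if f[2]>6 or abs(f[0])>5 or f[1]<-12: print("stop"); break
E
```

```text
20.37 88 [ 0.2  -3.29 88.21] [  0.83 -10.19   0.58]
20.73 84 [ 0.41 -3.31 84.26] [  1.22 -10.46  -0.09]
21.06 81 [ 0.53 -3.33 81.22] [ 2.06 -9.79 -1.51]
21.37 79 [ 0.55 -3.31 79.32] [ 1.61 -9.21  0.68]
21.68 77 [ 0.57 -3.28 77.35] [ 1.37 -8.83  0.74]
21.98 75 [ 0.55 -3.32 75.36] [  1.17 -10.03   0.92]
22.29 73 [ 0.58 -3.29 73.35] [ 1.98 -9.97  1.02]
22.62 70 [ 0.68 -3.36 70.27] [ 2.39 -9.92 -0.3 ]
22.94 67 [ 0.69 -3.39 67.19] [  2.43 -10.46  -1.11]
23.27 64 [ 0.48 -3.12 63.74] [ 2.7  -9.24 -5.66]
23.59 61 [ 0.28 -2.11 60.69] [ 1.86 -7.57 -3.37]
23.9 59 [ 0.27 -2.07 59.12] [ 0.37 -7.93 -0.41]
24.21 58 [ 0.41 -1.93 58.51] [ 0.8  -8.34  3.36]
24.52 57 [ 0.43 -1.97 57.48] [ 0.56 -7.54  2.73]
```

```bash
python3 - <<'E'
from h import *
f0=np.load("f0.npy")
for y in(-2,-4,-6,-8,-10,-11,-12,-12.6):
    robot.servo_line(W(0,y,57.2),speed=.02); robot.wait(.08)
    p,f,o=hl(); f=f-f0; print(round(o["t"],2),y,p.round(2),f.round(2))
    if f[1]>2 or abs(f[2])>6 or abs(f[0])>5: print("stop"); break
cv2.imwrite("pics/seat.png",robot.grab_frame("wrist"))
s=robot.grab_frame("scene")[200:290,180:310]; cv2.imwrite("pics/seat_s.png",cv2.resize(s,None,fx=5,fy=5,interpolation=cv2.INTER_CUBIC))
E
```

```text
24.87 -2 [ 0.43 -3.79 57.56] [ 0.4  -7.58  0.59]
25.2 -4 [ 0.49 -5.4  57.55] [-0.09 -6.1   1.54]
25.53 -6 [ 0.51 -6.96 57.52] [ 0.69 -5.2   1.21]
25.87 -8 [ 0.49 -8.5  57.43] [ 1.16 -5.77  0.87]
26.2 -10 [  0.47 -10.05  57.36] [ 1.69 -4.36  2.12]
26.53 -11 [  0.39 -10.88  57.32] [ 2.09 -3.59  2.65]
26.87 -12 [-1.000e-02 -1.190e+01  5.716e+01] [ 2.15 -3.42  1.82]
27.2 -12.6 [  0.   -12.56  57.19] [ 2.45 -3.21  0.95]
```

View pics/seat_s.png

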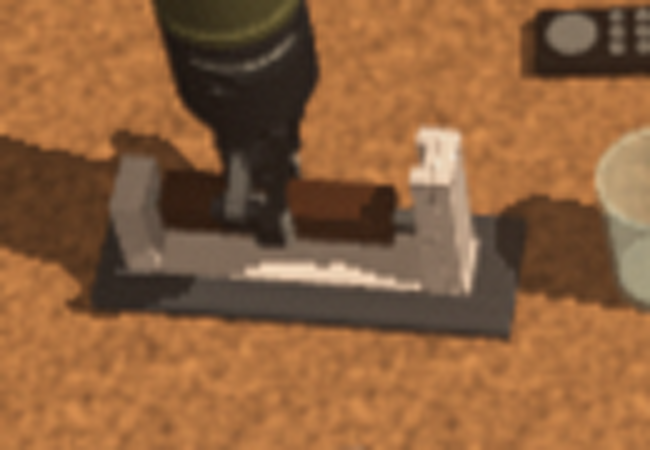

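Scene crop: the bar is level and in the bracket, with its tail end against the low post (x≈160) and its nose entering the tall post (x≈410). The spring still pushes 3 N on the hand, so I'll ease on until the low cup carries it.

```bash
python3 - <<'E'
from h import *
f0=np.load("f0.npy")
for y in(-13,-13.4,-13.8,-14.2,-14.6):
    robot.servo_line(W(0,y,57.2),speed=.02); robot.wait(.1)
    a=[]
    for _ in range(6): robot.wait(.03); a.append(hl()[1]-f0)
    f=np.mean(a,0); p,_,o=hl(); print(round(o["t"],2),y,p.round(2),f.round(2))
    if f[1]>-1.5: break
E
```

```text
27.85 -13 [-2.000e-02 -1.295e+01  5.719e+01] [ 2.16 -3.02  1.16]
28.4 -13.4 [ -0.   -13.21  57.19] [ 2.07 -2.08  1.03]
28.95 -13.8 [ 2.000e-02 -1.339e+01  5.719e+01] [ 1.72 -0.23  1.2 ]
```

```bash
python3 - <<'E'
from h import *
f0=np.load("f0.npy")
robot.set_gripper(.6); p,f,o=hl(); print(o["t"],p.round(2),(f-f0).round(2),o["opening"],o["finger_force"])
robot.servo_line(W(0,p[1],130),speed=.08); robot.servo_line(W(0,40,230),speed=.15); robot.wait(.3)
a=robot.grab_frame("wrist")[80:380,200:440]; b=robot.grab_frame("scene")[200:290,180:310]
v=np.zeros((600,800,3),np.uint8); v[:450,:360]=cv2.resize(a,(360,450)); v[:305,360:800]=cv2.resize(b,(440,305),interpolation=cv2.INTER_CUBIC); cv2.imwrite("pics/end.png",v); print(robot.get_obs()["t"])
E
```

```text
29.325 [ -0.35 -13.68  57.12] [-1.    0.2   1.96] 0.6003507439104735 0.0
31.6917
```

View pics/end.png

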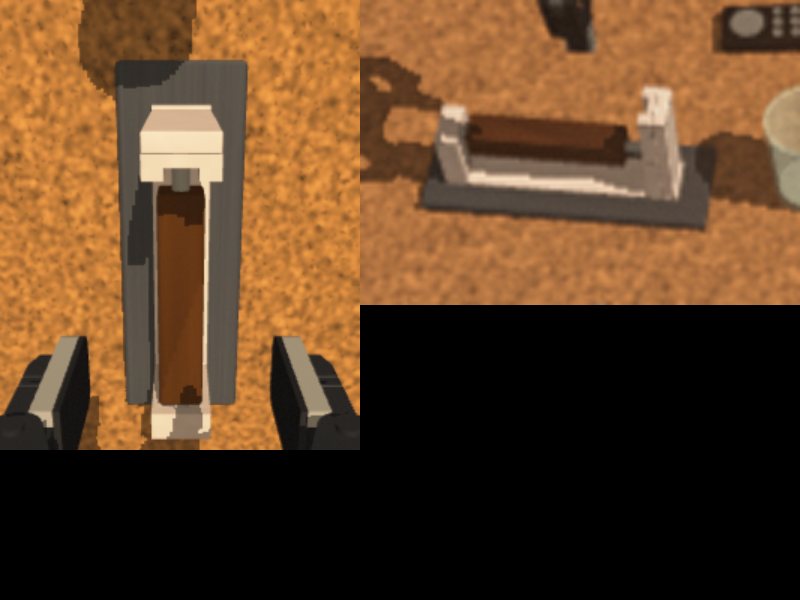

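The spindle sits level and straight between the posts (bar from about (180,185) to (180,405) in the left crop), and the gripper is clear of it.

```bash
python3 -c "
from plant import robot
print(robot.finish_job())"
```

```text
the job is handed in; nothing more can be done
None
```

The spindle is back in the holder: it sits level, both ends appear home in their cups by feel and by camera, the gripper is clear, and the job was handed in at about 32 s of the 51 s allowed (no verdict was returned).

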